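# Show the seed dish to the lens and put it back

## Task

Pick up the larger of the two small lidded seed dishes and hold it over the upward-looking lens of the viewing stand for at least two seconds: still, level, centred above the lens, with its underside at the height of the stand's pointer. Then set it gently back down flat on the worktop where it stood and let go. Never tip or drop the dish, do not disturb the smaller lidded dish, and do not knock the pointer.

Things in the scene. Friction and masses are not known exactly. Their poses are not given: they have to be found in the camera images.
- seed_dish: The dish to show: closed round petri dish of clear plastic, 56 mm across and 18 mm tall, about 40 g, rigid, the lid does not come off; a brown blotting-paper disc with dark seeds inside. It lies flat on the worktop. Origin at the centre of its underside, z up; it can be gripped across any diameter.
- small_dish: The other lidded dish, to be left alone: same make and contents but only 38 mm across and 14 mm tall, flat on the worktop. Origin at the centre of its underside, z up. (The round dish without a lid, 90 mm across, is a bystander.)
- lens (a point): Centre of the glass of the upward-looking lens, the black 50 mm barrel in the middle of the white 120 x 120 x 30 mm base of the viewing stand; the glass is 45 mm above the worktop. The stand is fixed. Its x axis points from the lens to the post that carries the pointer, about away from the robot; z up.
- pointer_tip (a point): Tip of the stand's black pointer, a thin level arm that marks the viewing height (125 to 205 mm above the worktop). The tip lies 70 mm from the axis of the lens, on the side away from the robot, and points at that axis; the arm runs back from it to a 12 mm upright steel post, 150 mm from the lens axis and 254 mm high. The pointer's collar slides on the post if it is knocked. z up.
There are look-alikes about, which are no part of the job. What is shaped like the seed_dish but blue, green or yellow is not meant.

How it is judged:
On the way:
1. the larger lidded dish is held still at the viewing pose (centred over the lens within 20 mm, underside within 20 mm of the pointer's height, level within 10 degrees) for 1.5 s (horizontal distance between seed_dish and lens below 0.02 m and z of seed_dish in the frame of pointer_tip between -0.02 and 0.02 m and angle between seed_dish's own z axis and vertical below 0.175 rad and linear speed of seed_dish below 0.03 m/s and contact force between the fingers and seed_dish above 0.5 N), for 1.5 s.
At the end, for the whole second after the job is handed in: After the viewing, the larger lidded dish lies flat (within 6 degrees) and at rest on the worktop, its centre within 30 mm of where it stood at the start, released (distance of seed_dish from where it was at the start of the episode below 0.03 m and angle between seed_dish's own z axis and vertical below 0.1 rad and linear speed of seed_dish below 0.02 m/s); the robot touches nothing.
It fails at once if the smaller lidded dish is moved by more than 20 mm (distance of small_dish from where it was at the start of the episode above 0.02 m).
It fails at once if the pointer is knocked by more than 12 mm (distance of pointer_tip from where it was at the start of the episode above 0.012 m).
It fails at once if the dish is tipped by more than 30 degrees (angle between seed_dish's own z axis and vertical above 0.52 rad).
It fails at once if the dish is dropped or flung (faster than 1 m/s; a fall of 50 mm) (linear speed of seed_dish above 1 m/s).
It also fails if it takes over 54 s, if anything falls off the work surface, if the arm or the gripper's body presses on something with over 40 N, if the wrist force passes 120 N, or if a joint passes its speed limit or range.

## Robot

A 6-joint arm with a two-finger parallel gripper is mounted at the origin on a cart in front of the work surface, level with it; the furniture and walls round the work are solid. World frame = base frame: x ahead of the robot, y to its left, z up, the work surface at z = 0. Lengths are in m, angles in rad, forces in N, time in s.
With the tool pointing down it reaches from about 0.35 to 0.725 m from the base axis. Payload 6 kg.
Tool frame: the origin (TCP) lies at the very end of the fingers, on their centre line; the grasp point (between the pads) lies 19 mm behind it; z points along the fingers, y is the line along which they close (so a half turn about z gives the same grasp; the last joint's range is limited). The gripper opens to 85 mm and grips with 20 to 120 N. Pads are 22 mm wide; open, the fingers measure 114 mm over their backs; the gripper's body (76 mm by 85 mm) begins 54 mm behind the grasp point. The pads swing forward as they close: fully open they stand 13 mm farther back than shut.
Start: joints at [1.498, 0.04, 0.085, 0, -1.615, -0.334], TCP at [0.237, 0.551, 0.231] pointing down, gripper open.
Joint ranges: [-2.56, 2.56], [-1.29, 2.01], [-1.08, 1.49], [-3.29, 1.98], [-2.81, -0.18], [-2.99, 2.99]. Speed limits (rad/s): [2.57, 2.57, 3.01, 3.14, 3.14, 3.14].

## Interface

Orientations are given as a unit quaternion [w, x, y, z].
In Python, from rig import r gives the robot as it stands.
- The arm moves only by the tool carry_out, never from a script. Its argument "moves" is text: rows parted by semicolons, each of 6 numbers parted by spaces: the shift along the world's x, y, z each as a share of 2.5 cm, from -1 to 1, then the turn, a rotation vector about the world's x, y, z each as a share of 0.12 rad, from -1 to 1. In form: dx dy dz rx ry rz; .... A call has 1 to 20 rows; each row shifts and turns the commanded pose from where the row before left it; what a row does not reach is not made up. A row lasts 1/12 s, in which the tool goes at most 41.7 mm and 7.16 degrees, less where a joint would pass 70% of its speed; a pose out of reach is approached as far as the arm can. A call with a number of a shift or a turn outside -1 to 1 is refused whole. A call with a gripper value outside its range is refused whole. "hand" is the closure, from 0 (fully open) to 1 (shut), set as the call begins (left out, the last holds). The fingers move at their own pace and stop on an object; "force" is the grip in N (left out, the last holds). Time passes only in rows, so rows that do not move let the fingers close. It gives the time, the measured TCP pose, the force, the opening and the grip force at its end, in the units of the state.
- r.read_state(): the state, without advancing time (a new reading comes with each control period).
- r.capture(name): name is "side" or "top"; returns (picture, depth): 400x640x3 uint8, red, green, blue; 400x640 float32, m along the optical axis (not along the pixel's ray), 0 where there is no reading.
- r.camera_model(name): a dict with "fx", "fy", "cx", "cy" (pixels), "dist" ([k1, k2, p1, p2, k3] as OpenCV has them; the pictures are not rectified), "pose" (4x4, takes a point from camera to world coordinates). Camera axes: x right, y up, looking along -z (the intrinsics and any distortion apply to the point x, -y, -z); pixel columns grow to the right and rows downward; lengths in m; the calibration is good to about 2 mm. A picture is of the moment at which its call begins. camera_model takes no time and is no camera call.
- r.finish_job(): hands the job in; it is judged then, once.
The state is a dict: "t": time; "q": joint angles; "qd": joint speeds; "tau": joint torques, N m; "tool_pos": TCP position; "ee_rot": TCP orientation; "ft_force": force on the tool from outside, world axes, zero at the start; "torque": the same for the moment, N m; "width": finger opening in m; "finger_force": force on a finger pad.
Only numpy, scipy, OpenCV 4.12 (cv2) and the standard library are available. Lean on these libraries where they do the work, as an engineer would, in place of code of your own. Each camera call takes 0.05 s, during which the arm holds its last target. There are 200 camera calls.

## Working session

There is one attempt and no reset: what is moved stays moved. The work goes in short steps, Python scripts to look and compute and a tool call to move; the robot and the scene stay as the last step left them, time stands still between calls to the robot, and variables do not carry over. Pictures are saved under pics/ and viewed, at most 10 in all, crops included, and the job is handed in when it is done.

Besides the shell and the picture viewer there is one more tool, called after "Request:" as name(argument=value, ...) on one line, values as JSON. carry_out: Moves the arm, as the interface text tells. Its arguments: {"type":"object","properties":{"moves":{"type":"string"},"hand":{"type":"number"},"force":{"type":"number"}},"required":["moves"]}

```bash
mkdir -p pics
cat > h.py <<'E'
import numpy as np, cv2
from rig import r
def ray(n,u,v):
    m=r.camera_model(n); K=np.array([[m['fx'],0,m['cx']],[0,m['fy'],m['cy']],[0,0,1]])
    p=cv2.undistortPoints(np.array([[[u,v]]],float),K,np.array(m['dist']))[0,0]
    T=np.array(m['pose']); d=T[:3,:3]@np.array([p[0],-p[1],-1]); return T[:3,3],d
def plane(n,u,v,z):
    o,d=ray(n,u,v); return o+d*(z-o[2])/d[2]
def dep(n,D,u,v):
    o,d=ray(n,u,v); return o+d*D[int(v),int(u)]
def two(a,b):
    (o1,d1),(o2,d2)=ray(*a),ray(*b)
    s=np.linalg.lstsq(np.c_[d1,-d2],o2-o1,rcond=None)[0]
    p,q=o1+d1*s[0],o2+d2*s[1]; return (p+q)/2,np.linalg.norm(p-q)
E
python3 - <<'E'
from h import *
for n in('top','side'):
    p,D=r.capture(n); cv2.imwrite(f'pics/{n}0.png',p[:,:,::-1]); np.save(n+'0.npy',D)
    print(n,np.round(r.camera_model(n)['pose'],3).tolist())
print(r.read_state())
E
```

```text
top [[0.026, 0.98, -0.198, 0.278], [-1.0, 0.024, -0.01, -0.08], [-0.005, 0.198, 0.98, 1.349], [0.0, 0.0, 0.0, 1.0]]
side [[0.926, 0.238, -0.293, 0.235], [-0.378, 0.579, -0.723, -0.712], [-0.002, 0.78, 0.626, 0.665], [0.0, 0.0, 0.0, 1.0]]
{'t': 0.1, 'q': array([ 1.49770533e+00,  4.07801944e-02,  8.39037139e-02, -3.97339567e-04,
       -1.61546955e+00, -3.33673271e-01]), 'qd': array([-0.00056062, -0.00094604,  0.00372222,  0.00017406, -0.00216622,
        0.00014019]), 'tau': array([-5.31298458e-03, -3.69347727e+01,  3.48281157e+01,  6.95174441e+00,
       -4.58751863e-03, -1.12868925e-06]), 'tool_pos': array([0.23721869, 0.55080429, 0.2303609 ]), 'ee_rot': array([ 7.94070179e-04,  9.79390495e-01, -2.01974300e-01, -9.61252993e-05]), 'ft_force': array([ 0.62716385, -0.75503482, -0.13852637]), 'torque': array([-0.00155388, -0.012022  ,  0.01042733]), 'finger_force': 0.0, 'width': 0.08532093942716507}
```

View pics/top0.png

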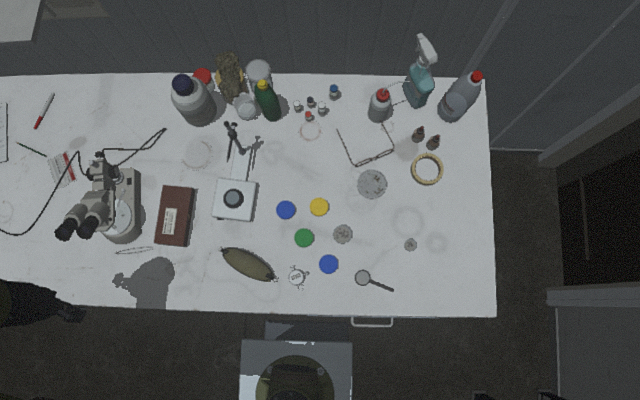

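View pics/side0.png

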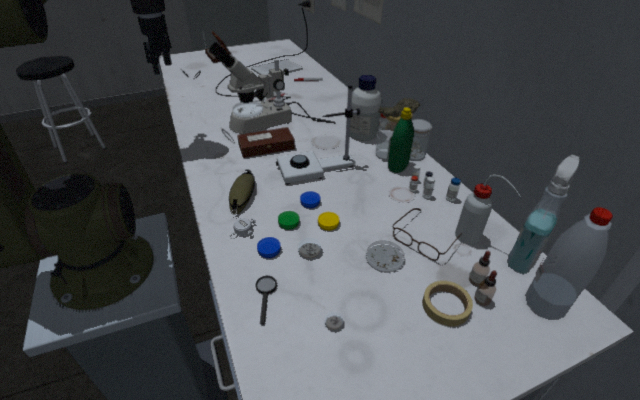

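Top view: grey/clear round dishes at (343,233), (410,244) and (372,184). The blue, green and yellow discs at (286,209), (319,206), (304,238) and (328,264) are look-alikes. The lens is at (233,198), with the pointer arm and post behind it. The side view shows the same dishes at (311,251), (335,323) and (385,256). The mid-sized one, (343,233) top and (311,251) side, fits the 56 mm clear dish. I'll measure it and confirm in a crop.

```bash
cat > m.py <<'E'
from h import *
t=cv2.imread('pics/top0.png');s=cv2.imread('pics/side0.png');Dt=np.load('top0.npy');Ds=np.load('side0.npy')
a=cv2.resize(t[110:270,200:440],None,fx=3.2,fy=3.2,interpolation=3)[:,:768]
b=cv2.resize(s[80:340,220:440],None,fx=2,fy=2,interpolation=3)
c=np.zeros((600,800,3),np.uint8)
c[:300,:400]=cv2.resize(t[215:260,320:380],(400,300),interpolation=3)
c[:300,400:]=cv2.resize(s[225:285,280:360],(400,300),interpolation=3)
c[300:,:400]=cv2.resize(t[120:225,170:310],(400,300),interpolation=3)
c[300:,400:]=cv2.resize(s[75:195,260:420],(400,300),interpolation=3)
cv2.imwrite('pics/crop1.png',c)
def blob(im,n,u,v,h):
    x=im[v-h:v+h,u-h:u+h].astype(int).max(2)
    bg=np.median(x); m=(x<bg-18).astype(np.uint8); m=cv2.morphologyEx(m,3,np.ones((5,5),np.uint8))
    k,l,st,ce=cv2.connectedComponentsWithStats(m); i=1+np.argmax(st[1:,4]) if k>1 else 0
    print(n,'bg',bg,'bbox',st[i],'c',ce[i]+[u-h,v-h]); return ce[i]+[u-h,v-h]
for nm,(ut,vt),(us,vs) in [('seed',(343,233),(311,251)),('small',(410,244),(335,323)),('lens',(233,198),(300,160))]:
    p=blob(t,'top',ut,vt,20);q=blob(s,'side',us,vs,22)
    print(nm,two(('top',*p),('side',*q)),'topdepth',dep('top',Dt,*p),'sidedepth',dep('side',Ds,*q))
for uv in [(300,225),(430,170),(350,260)]: print('table',dep('top',Dt,*uv))
E
python3 m.py
```

```text
top bg 168.0 bbox [  9  11  21  21 320] c [342.49375 233.7    ]
side bg 166.0 bbox [  9  14  26  18 356] c [310.22752809 251.3511236 ]
seed (array([ 4.59362947e-01, -1.25526250e-01,  2.76313378e-05]), np.float64(0.0003016368041605638)) topdepth [ 0.45722861 -0.12498247  0.01701288] sidedepth [ 0.4537543  -0.13976743  0.01619183]
top bg 169.0 bbox [ 14  14  13  14 138] c [410.01449275 244.45652174]
side bg 166.0 bbox [ 12  14  20  18 275] c [334.60727273 323.73454545]
small (array([ 0.43217193, -0.32569189, -0.00130085]), np.float64(0.0002212280557184064)) topdepth [ 0.43053825 -0.32293943  0.01396476] sidedepth [ 0.42790994 -0.33380266  0.0127168 ]
top bg 174.0 bbox [ 10  10  21  21 350] c [232.98571429 198.1       ]
side bg 150.0 bbox [  0   0  32  31 504] c [292.50198413 152.79563492]
lens (array([0.53682075, 0.19136507, 0.07502531]), np.float64(0.013154300043201353)) topdepth [0.55010493 0.19702503 0.04270339] sidedepth [5.67296639e-01 3.05418357e-01 4.17623777e-04]
table [ 0.48260808  0.00095485 -0.00159384]
table [ 0.66106975 -0.38941295  0.0010924 ]
table [ 0.38226111 -0.14874031  0.00339653]
```

View pics/crop1.png

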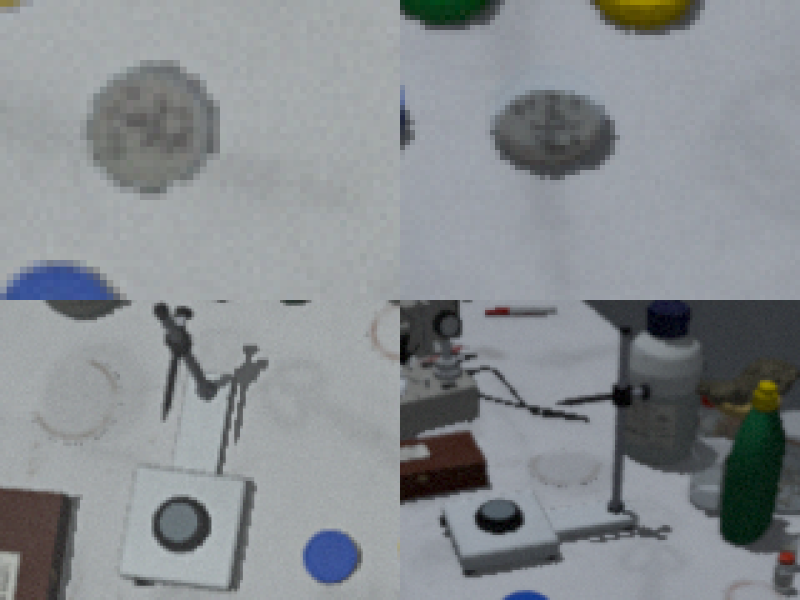

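The crop confirms it: the upper panels show the mid-sized clear lidded dish with its paper disc and seeds, centred at top (342.5,233.7) and side (310,251). The pointer tip is at about top (228,161.3) and side (323.2,115.8). The lens is at top (233.5,198) and side (300,161).

Run:
```python
from h import *
Dt=np.load('top0.npy');Ds=np.load('side0.npy')
T=lambda a,b:print(np.round(two(('top',*a),('side',*b))[0],4),two(('top',*a),('side',*b))[1])
T((228.1,161.3),(323.2,115.8));T((233.3,198),(299.8,161))
print('lens planes',plane('top',233.3,198,.045),plane('side',299.8,161,.045))
print('seed mid',plane('top',342.5,233.7,.012),plane('side',310.2,251,.012))
# post: base (top 242.5,150?) and top
print('post base',plane('top',170+210*.35,120+88*.35,0.0), plane('side',260+217*.4,75+207*.4,0.02))
print('post top',plane('top',170+160*.35,120+10*.35,.254),plane('side',260+226*.4,75+30*.4,.254))
t=cv2.imread('pics/top0.png')
# dish by depth
for n,D,(u,v) in(('top',Dt,(342,233)),('side',Ds,(310,248))):
    P=[dep(n,D,x,y) for x in range(u-3,u+4) for y in range(v-3,v+4) if D[y,x]>0];print(n,np.median(P,0))
# pts above table near stand pointer
m=r.camera_model('top')
for (u,v) in [(228,160),(228,158),(229,155),(230,150)]: print(dep('top',Dt,u,v))
# stand base corners top at z=.03
c=[(170+x*.35,120+(y-300)*.35) for x,y in((136,467),(250,483),(235,588),(122,575))]
P=np.array([plane('top',*x,.03) for x in c]);print(P,P.mean(0))
# obstacles between: dirs
for n,u,v in(('blueA',286,209),('yellow',319,206),('green',304,238),('blueB',328,264),('open',372,184)): print(n,dep('top',Dt,u,v).round(3))
```

```text
[0.6235 0.1883 0.1762] 0.0023545889896060663
[0.5526 0.1971 0.0372] 0.0020685792149235465
lens planes [0.54994668 0.19563291 0.045     ] [0.54970399 0.18574229 0.045     ]
seed mid [ 0.45790283 -0.12517101  0.012     ] [ 0.45552202 -0.13500468  0.012     ]
post base [0.7085911  0.18342543 0.        ] [0.70431381 0.18318945 0.02      ]
post top [0.69938431 0.18353424 0.254     ] [0.69929919 0.17607493 0.254     ]
top [ 0.45919506 -0.12349198  0.01656561]
side [ 0.45680225 -0.13103006  0.01744011]
[ 6.78333847e-01  2.29707273e-01 -6.64713991e-04]
[0.63171704 0.18974546 0.17535127]
[0.64076942 0.18810029 0.17331705]
[0.65532273 0.1867138  0.17186801]
[[0.61144333 0.25001224 0.03      ]
 [0.59697596 0.12933755 0.03      ]
 [0.48657904 0.1387727  0.03      ]
 [0.49697199 0.2563447  0.03      ]] [0.54799258 0.1936168  0.03      ]
blueA [0.526 0.043 0.02 ]
yellow [ 0.538 -0.054  0.014]
green [ 0.441 -0.013  0.022]
blueB [ 0.368 -0.085  0.015]
open [ 0.613 -0.212 -0.001]
```

Request:
carry_out(moves="0.2 -0.5 0 0 0 0;0.33 -1 0 0 0 0;0.33 -1 0 0 0 0;0.33 -1 0 0 0 0;0.33 -1 0 0 0 0;0.33 -1 0 0 0 0;0.33 -1 0 0 0 0;0.33 -1 0 0 0 0;0.33 -1 0 0 0 0;0.33 -1 0 0 0 0;0.33 -1 0 0 0 0;0.33 -1 0 0 0 0;0.33 -1 0 0 0 0;0.33 -1 0 0 0 0;0.33 -1 0 0 0 0;0.33 -1 0 0 0 0;0.33 -1 0 0 0 0;0.33 -1 0 0 0 0;0.33 -1 0 0 0 0;0.33 -1 0 0 0 0", hand=0, force=30)

```text
t: 1.77
tool_pos: [0.3991, 0.0623, 0.2311]
ee_rot: [-0.0, 0.979, -0.202, -0.0]
ft_force: [1.2, -0.2, 0.2]
width: 0.0852
finger_force: 0.0
```

Request:
carry_out(moves="0.3 -0.95 -0.3 0 0 0;0.3 -0.95 -0.7 0 0 0;0.3 -0.95 -0.7 0 0 0;0.3 -0.95 -0.7 0 0 0;0.3 -0.95 -0.7 0 0 0;0.3 -0.95 -0.7 0 0 0;0.3 -0.95 -0.7 0 0 0;0.15 -0.6 -0.5 0 0 0;0.1 -0.25 -0.25 0 0 0;0 0 0 0 0 0;0 0 0 0 0 0;0 0 0 0 0 0")

```text
t: 2.77
tool_pos: [0.4583, -0.1234, 0.1011]
ee_rot: [-0.0, 0.979, -0.202, 0.001]
ft_force: [0.5, -1.1, 0.0]
width: 0.0853
finger_force: 0.0
```

Run:
```python
from h import *
t,D=r.capture('top');s,Ds=r.capture('side');c=np.zeros((400,800,3),np.uint8)
c[:,:400]=cv2.resize(t[203:263,313:373],(400,400),interpolation=3);c[:,400:]=cv2.resize(s[185:285,260:360],(400,400),interpolation=3)
cv2.imwrite('pics/c2.png',c[:,:,::-1]);print(r.read_state()['tool_pos'])
```

```text
[ 0.45838322 -0.12318091  0.10117894]
```

View pics/c2.png

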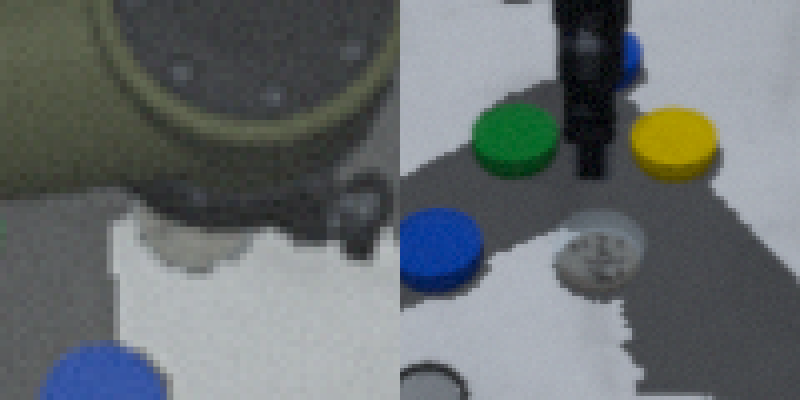

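The side half shows the near fingertip at (307.5,229) and the dish below it at (310,247). I'll check the alignment through the same camera.

Run:
```python
from h import *
for z in (.101,.108,.114): print(z,plane('side',307.5,229,z), np.array([.4583,-.1232])-np.array([.395,.918])*.05)
```

```text
0.101 [ 0.44383751 -0.15138043  0.101     ] [ 0.43855 -0.1691 ]
0.108 [ 0.44124265 -0.15833791  0.108     ] [ 0.43855 -0.1691 ]
0.114 [ 0.43901848 -0.16430147  0.114     ] [ 0.43855 -0.1691 ]
```

Request:
carry_out(moves="0 0 -0.5 0 0 0;0 0 -0.5 0 0 0;0 0 -0.5 0 0 0;0 0 -0.5 0 0 0;0 0 -0.5 0 0 0;0 0 -0.4 0 0 0;0 0 0 0 0 0;0 0 0 0 0 0;0 0 0 0 0 0")

```text
t: 3.62
tool_pos: [0.4582, -0.1241, 0.028]
ee_rot: [0.0, 0.979, -0.202, 0.0]
ft_force: [0.7, 0.5, -0.1]
width: 0.0855
finger_force: 0.0
```

Request:
carry_out(moves="0 -0.12 -0.3 0 0 0;0 0 -0.3 0 0 0;0 0 -0.2 0 0 0;0 0 -0.15 0 0 0;0 0 -0.1 0 0 0;0 0 0 0 0 0;0 0 0 0 0 0")

```text
t: 4.2
tool_pos: [0.4579, -0.127, 0.0013]
ee_rot: [0.0, 0.979, -0.202, -0.0]
ft_force: [0.2, 0.0, 0.7]
width: 0.0857
finger_force: 0.0
```

Request:
carry_out(moves="0 0 0 0 0 0;0 0 0 0 0 0;0 0 0 0 0 0;0 0 0 0 0 0", hand=0.25, force=30)

```text
t: 4.53
tool_pos: [0.458, -0.1269, 0.0015]
ee_rot: [-0.0, 0.979, -0.202, 0.0]
ft_force: [-0.3, 0.7, 0.4]
width: 0.0642
finger_force: 0.0
```

Request:
carry_out(moves="0 0 0 0 0 0;0 0 0 0 0 0;0 0 0 0 0 0;0 0 0 0 0 0;0 0 0 0 0 0;0 0 0 0 0 0;0 0 0 0 0 0;0 0 0 0 0 0", hand=0.6, force=30)

```text
t: 5.2
tool_pos: [0.4583, -0.127, 0.0018]
ee_rot: [0.0, 0.979, -0.202, 0.0]
ft_force: [-0.4, 0.6, 5.9]
width: 0.0549
finger_force: 32.1
```

Request:
carry_out(moves="0 0 0.1 0 0 0;0 0 0.2 0 0 0;0 0 0.3 0 0 0;0 0 0.5 0 0 0;0 0 0.5 0 0 0;0 0 0.3 0 0 0;0 0 0.1 0 0 0;0 0 0 0 0 0;0 0 0 0 0 0")

```text
t: 5.95
tool_pos: [0.4576, -0.1269, 0.0507]
ee_rot: [-0.0, 0.979, -0.202, -0.0]
ft_force: [-1.1, -0.5, -1.2]
width: 0.055
finger_force: 31.9
```

Run:
```python
from h import *
s,D=r.capture('side')
cv2.imwrite('pics/c3.png',cv2.resize(s[170:290,240:400],(800,600),interpolation=3)[:,:,::-1])
```

```text
(no output)
```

View pics/c3.png

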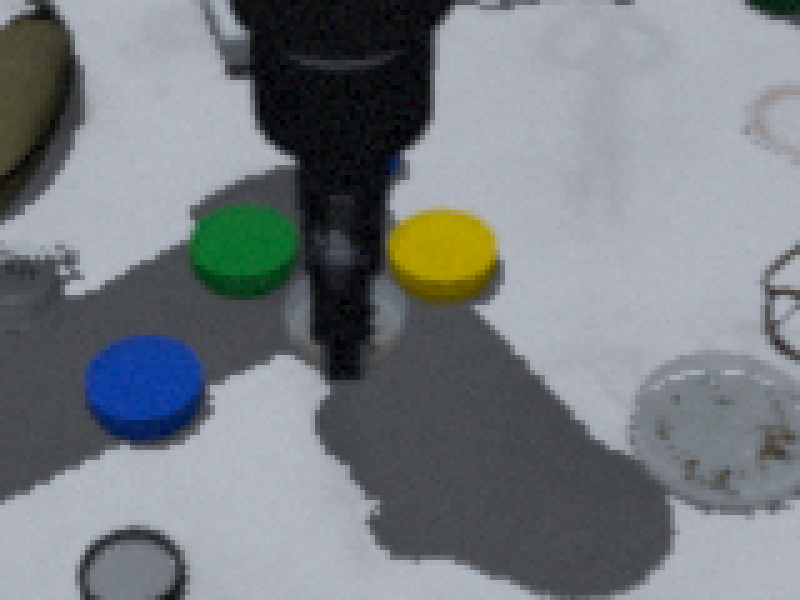

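Side view: the dish is level between the pads at crop (345,320), off the worktop. Now carrying it to the lens.

Request:
carry_out(moves="0.09 0.3 0.5 0 0 0;0.17 0.6 0.5 0 0 0;0.23 0.8 0.5 0 0 0;0.23 0.8 0.5 0 0 0;0.23 0.8 0.5 0 0 0;0.23 0.8 0.2 0 0 0;0.23 0.8 0.2 0 0 0;0.23 0.8 0.2 0 0 0;0.23 0.8 0.2 0 0 0;0.23 0.8 0.2 0 0 0;0.23 0.8 0.2 0 0 0;0.23 0.8 0.2 0 0 0;0.23 0.8 0.2 0 0 0;0.23 0.8 0.2 0 0 0;0.23 0.8 0.2 0 0 0;0.23 0.8 0.2 0 0 0;0.15 0.5 0.2 0 0 0;0.1 0.3 0.3 0 0 0;0 0 0 0 0 0;0 0 0 0 0 0")

```text
t: 7.67
tool_pos: [0.5511, 0.1961, 0.1816]
ee_rot: [0.0, 0.979, -0.202, 0.0]
ft_force: [-0.1, 0.5, -0.2]
width: 0.0544
finger_force: 31.9
```

Run:
```python
from h import *
s,D=r.capture('side')
cv2.imwrite('pics/c4.png',cv2.resize(s[70:190,240:400],(800,600),interpolation=3)[:,:,::-1]);print(r.read_state()['tool_pos'])
```

```text
[0.55083786 0.19555304 0.18109448]
```

View pics/c4.png

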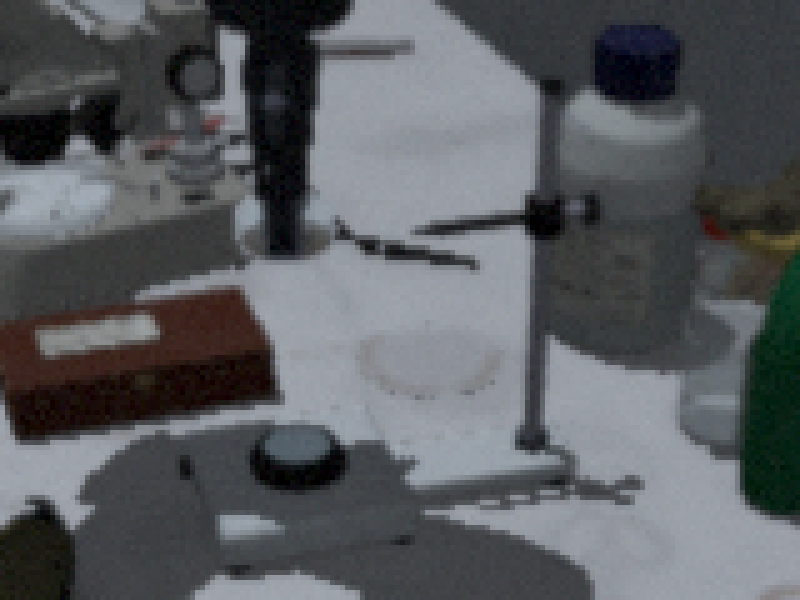

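The dish is at crop (285,225), pointer tip at (415,232), lens at (299,455). Next I'll check by projecting known points into the side view.

Run:
```python
from h import *
m=r.camera_model('side');T=np.linalg.inv(m['pose']);K=np.array([[m['fx'],0,m['cx']],[0,m['fy'],m['cy']],[0,0,1]])
def pr(P):
    p=T[:3,:3]@np.array(P)+T[:3,3]; u=cv2.projectPoints(np.array([[p[0],-p[1],-p[2]]]),np.zeros(3),np.zeros(3),K,np.array(m['dist']))[0].ravel()
    return ((u-[240,70])*5).round()
x,y=.551,.195
for n,P in dict(lens=(x,y,.045),dbot=(x,y,.179),dtop=(x,y,.197),tip=(x+.07,y-.006,.179),tip165=(x+.07,y-.006,.165),tip190=(x+.07,y-.006,.19),posttop=(.70,.183,.254)).items(): print(n,pr(P))
```

```text
lens [296. 447.]
dbot [289. 243.]
dtop [288. 213.]
tip [409. 225.]
tip165 [409. 248.]
tip190 [410. 207.]
posttop [548.  80.]
```

Request:
carry_out(moves="0 0 0 0 0 0;0 0 0 0 0 0;0 0 0 0 0 0;0 0 0 0 0 0;0 0 0 0 0 0;0 0 0 0 0 0;0 0 0 0 0 0;0 0 0 0 0 0;0 0 0 0 0 0;0 0 0 0 0 0;0 0 0 0 0 0;0 0 0 0 0 0;0 0 0 0 0 0;0 0 0 0 0 0;0 0 0 0 0 0;0 0 0 0 0 0")

```text
t: 9.05
tool_pos: [0.5511, 0.1955, 0.1812]
ee_rot: [0.0, 0.979, -0.202, 0.0]
ft_force: [-0.3, -0.6, -1.6]
width: 0.0544
finger_force: 31.9
```

The bias-corrected tip height is about 0.179 m, which matches the dish. Continuing the hold.

Request:
carry_out(moves="0 0 0 0 0 0;0 0 0 0 0 0;0 0 0 0 0 0;0 0 0 0 0 0;0 0 0 0 0 0;0 0 0 0 0 0;0 0 0 0 0 0;0 0 0 0 0 0;0 0 0 0 0 0;0 0 0 0 0 0;0 0 0 0 0 0;0 0 0 0 0 0;0 0 0 0 0 0;0 0 0 0 0 0;0 0 0 0 0 0;0 0 0 0 0 0;0 0 0 0 0 0;0 0 0 0 0 0")

```text
t: 10.55
tool_pos: [0.5511, 0.1955, 0.1812]
ee_rot: [0.0, 0.979, -0.202, 0.0]
ft_force: [0.0, 0.1, 0.1]
width: 0.0548
finger_force: 31.9
```

Request:
carry_out(moves="-0.1 -0.3 0 0 0 0;-0.15 -0.5 0 0 0 0;-0.23 -0.8 0 0 0 0;-0.23 -0.8 -0.2 0 0 0;-0.23 -0.8 -0.2 0 0 0;-0.23 -0.8 -0.2 0 0 0;-0.23 -0.8 -0.2 0 0 0;-0.23 -0.8 -0.2 0 0 0;-0.23 -0.8 -0.2 0 0 0;-0.23 -0.8 -0.2 0 0 0;-0.23 -0.8 -0.4 0 0 0;-0.23 -0.8 -0.5 0 0 0;-0.23 -0.8 -0.5 0 0 0;-0.23 -0.8 -0.5 0 0 0;-0.23 -0.8 -0.5 0 0 0;-0.23 -0.8 -0.5 0 0 0;-0.17 -0.6 -0.5 0 0 0;-0.09 -0.3 -0.4 0 0 0;0 0 -0.2 0 0 0;0 0 0 0 0 0")

```text
t: 12.22
tool_pos: [0.4569, -0.1273, 0.0451]
ee_rot: [0.0, 0.979, -0.203, -0.001]
ft_force: [-0.2, 1.7, -0.3]
width: 0.0544
finger_force: 31.9
```

Request:
carry_out(moves="0 0 -0.3 0 0 0;0 0 -0.4 0 0 0;0 0 -0.4 0 0 0;0 0 -0.25 0 0 0;0 0 -0.15 0 0 0;0 0 -0.08 0 0 0;0 0 -0.06 0 0 0;0 0 -0.04 0 0 0;0 0 0 0 0 0;0 0 0 0 0 0;0 0 0 0 0 0")

```text
t: 13.13
tool_pos: [0.4581, -0.127, 0.0046]
ee_rot: [-0.0, 0.979, -0.202, 0.0]
ft_force: [-0.5, -0.3, 0.7]
width: 0.0548
finger_force: 31.9
```

Request:
carry_out(moves="0 0 -0.04 0 0 0;0 0 -0.04 0 0 0;0 0 -0.03 0 0 0;0 0 0 0 0 0;0 0 0 0 0 0;0 0 0 0 0 0")

```text
t: 13.63
tool_pos: [0.458, -0.127, 0.0018]
ee_rot: [0.0, 0.979, -0.202, 0.0]
ft_force: [-1.6, -0.0, 3.5]
width: 0.0547
finger_force: 32.0
```

Contact with the worktop (3.5 N). Releasing partly, then fully, and rising.

Request:
carry_out(moves="0 0 0 0 0 0;0 0 0 0 0 0;0 0 0 0 0 0;0 0 0 0 0 0;0 0 0 0 0 0;0 0 0 0 0 0;0 0 0 0 0 0;0 0 0 0 0 0", hand=0)

```text
t: 14.3
tool_pos: [0.4579, -0.127, 0.0015]
ee_rot: [0.0, 0.979, -0.202, 0.0]
ft_force: [-0.1, -0.0, 0.3]
width: 0.0854
finger_force: 0.0
```

Request:
carry_out(moves="0 0 0.1 0 0 0;0 0 0.3 0 0 0;0 0 0.5 0 0 0;0 0 0.8 0 0 0;0 0 0.8 0 0 0;0 0 0.8 0 0 0;0 0 0.8 0 0 0;0 0.5 0.8 0 0 0;0 0.8 0.5 0 0 0;0 0.8 0 0 0 0;0 0.8 0 0 0 0;0 0.8 0 0 0 0;0 0.8 0 0 0 0;0 0.8 0 0 0 0;0 0.4 0 0 0 0;0 0 0 0 0 0;0 0 0 0 0 0;0 0 0 0 0 0")

```text
t: 15.8
tool_pos: [0.4579, 0.015, 0.1368]
ee_rot: [0.0, 0.979, -0.202, 0.0]
ft_force: [0.0, 0.1, 0.0]
width: 0.0853
finger_force: 0.0
```

```bash
sed -i 's#^for nm.*#for nm in []:#;s#pics/top0#pics/top1#;s#pics/side0#pics/side1#;s#crop1#crop5#' m.py
python3 - <<'E'
from h import *
for n in('top','side'):
    p,D=r.capture(n); cv2.imwrite(f'pics/{n}1.png',p[:,:,::-1]); np.save(n+'1.npy',D)
D=np.load('top1.npy');print(dep('top',D,342,233),r.read_state()['ft_force'])
E
python3 m.py >/dev/null
```

```text
[ 0.45901384 -0.12344818  0.01875858] [-0.58428276  0.0323816   0.17747727]
```

View pics/crop5.png

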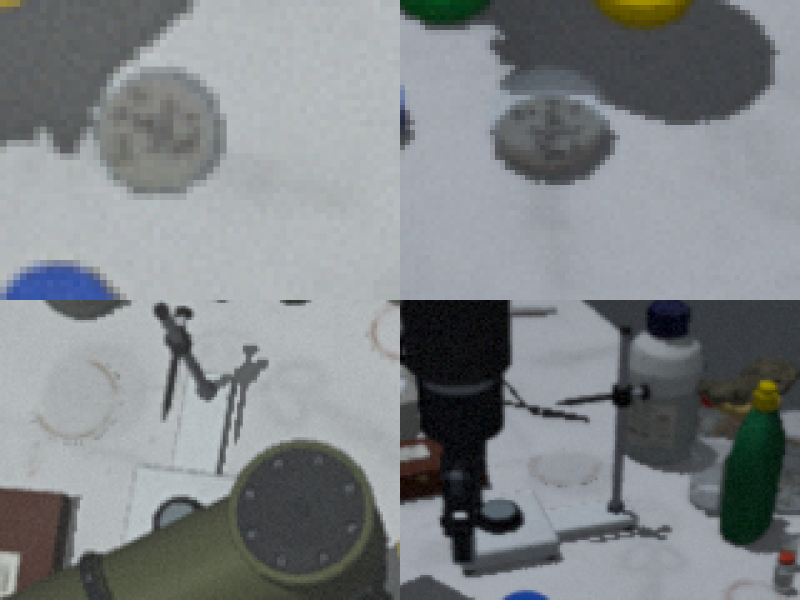

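The dish lies flat within about 3 mm of its starting place (crop (160,130) against (152,128)), the pointer hasn't moved, and the gripper is clear.

```bash
python3 -c "
from rig import r
print(r.finish_job())"
```

```text
the job is handed in; nothing more can be done
None
```

I held the larger lidded dish over the lens at pointer height for about 2.9 s, then set it back flat within about 3 mm of its start, released it and handed the job in; no verdict was returned.

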